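Hold the burnishing flask down in the touch-start shaker

ROBOT

A 6-joint arm with a two-finger parallel gripper is mounted at the origin on the work surface. World frame = base frame: x ahead of the robot, y to its left, z up, the work surface at z = 0. Lengths are in m, angles in rad, forces in N, time in s.
With the tool pointing down it reaches from about 0.2 to 0.875 m from the base axis. Payload 3.4 kg.
Tool frame: the origin (TCP) lies between the finger pads; the fingertips stand 25 mm ahead of it and the grasp point (between the pads) lies 6 mm ahead of it (r.nose_length is the z of the fingertips in the tool frame, in m); z points along the fingers, x is the direction in which the jaws open and shut, and the axes are right-handed (so a half turn about z gives the same grasp; the last joint's range is limited). The gripper opens to 94 mm and grips with 3 to 60 N. Pads are 16 mm wide; open, the fingers measure 119 mm over their backs; the gripper's body (75 mm by 177 mm) begins 78 mm behind the grasp point.
Start: joints at [-1.322, 0.276, 1.505, -0, 1.361, -0.121], TCP at [0.208, -0.536, 0.23] pointing down, gripper open.
Joint ranges: [-2.89, 2.89], [-0.75, 2.08], [0.22, 2.7], [-1.18, 4.32], [0.11, 2.71], [-2.7, 2.7]. Speed limits (rad/s): [2.57, 2.57, 3.14, 3.14, 3.14, 3.14].

INTERFACE

Orientations are given as a unit quaternion [w, x, y, z].
In Python, from plant import r, gripper_to, inverse_kinematics, vision, models, telemetry gives the robot as it stands. Calls block until the motion is done:
- r.move_to(position, orientation): joint-space move of the TCP to a pose.
- r.move_l(position, rot=None, vel=0.15, guard=None): straight line of the TCP; rot=None keeps the orientation; vel is the mean speed in m/s. With guard (N) it stops when the force on the tool has changed by that much, and returns True; else False.
- r.movej(angles): joint-space move.
- gripper_to(opening, f_grip=None): finger opening in m; f_grip is the grip in N (None keeps the last); returns when the fingers have stopped.
- r.hold(seconds).
- inverse_kinematics(position, orientation): joint angles nearest the present ones, or None.
- vision.snapshot(name): name is "scene" or "top" or "wrist"; returns the picture (384x512x3 uint8, red, green, blue); there is no depth.
- vision.get_calibration(name): a dict with "fx", "fy", "cx", "cy" (pixels), "position" and "orientation" of the camera in the world. Camera axes: x right, y down, z forward; pixel columns grow to the right and rows downward; lengths in m; the calibration is good to about 2 mm. The wrist camera is an equidistant fisheye: a pixel r from the principal point sees the ray r / f radians off the axis. A picture is of the moment at which its call begins: read the wrist's pose just before it. get_calibration takes no time and is no camera call; for the wrist camera it gives the pose at the moment of the call.
A pose or a line that the arm cannot do raises r.PlanningError and nothing moves.
- r.sign_off(): hands the job in, once; it reports no verdict.
Trained networks look in the newest picture that a camera, given by its name, has taken for a name from the list of things; names that differ only in an ending like _2 or _b are one class to them, and where a whole thing is asked for, a point or a joint stands for the part that bears it (a point fixed in the world has none). Each returns a list of dicts, best first, with "score" (0 to 1); they miss things now and then, are a little off and sometimes report something else, mostly with a low value. They report only what shows in the picture. A call takes as long as a camera call. They do not tell look-alikes from the thing itself.
- models.boxes_of(thing, camera): "at" ([x, y, z] in m, in world coordinates, good to about 4 mm: the middle of the surface that is visible of it).
- models.regions_of(thing, camera): "pixels" (384x512 bool, what is visible of it).
- models.mark_of(thing, camera): "at" ([x, y, z] in m, in world coordinates, good to about 4 mm: a listed point, or the origin of a listed thing).
Readings, each from a call of its own:
- telemetry.current_t(): time.
- telemetry.current_joints(): joint angles.
- telemetry.current_dq(): joint speeds.
- telemetry.current_joint_efforts(): joint torques, N m.
- telemetry.current_ee_pos(): TCP position.
- telemetry.current_tool_rot(): TCP orientation.
- telemetry.current_wrist_force(): force on the tool from outside, world axes, zero at the start.
- telemetry.current_torque(): the same for the moment, N m.
- telemetry.current_opening(): finger opening in m.
Only numpy, scipy, OpenCV 4.12 (cv2) and the standard library are available. Lean on these libraries where they do the work, as an engineer would, in place of code of your own. Each camera call takes 0.05 s, during which the arm holds its last target. There are 200 camera calls.

TASK

Gently take the larger of the two round glass flasks by its neck, squeezing with no more than about 25 N, lift it off its cork ring and set it upright in the sprung ring cradle of the grey shaker. Then press the flask down until the cradle is down at its stop (the shaker runs only while it is held there), pushing no harder than about 30 N, and finish while still holding it down with the gripper. Keep the flask upright all the way and leave the other things on the bench where they are.

Things in the scene. Friction and masses are not known exactly. Their poses are not given: they have to be found in the camera images.
- flask: the larger round flask, stoppered, pale bluish glass, weighted low inside, 0.2 to 0.4 kg. Origin at the lowest point of its ball, z up the neck. Ball 80 mm wide, centre 40 mm up; straight round neck 28 mm wide from 78 to 130 mm up; lip 34 mm wide to 134 mm; cork stopper, flat top at 150 mm. Starts upright, origin 8 mm above the bench. 10 to 20 N of grip on the neck suffices to lift and press it
- cork_ring: fixed cork ring 84 mm across and 20 mm high in which the larger flask starts; origin at the centre of its underside on the bench. The larger and the smaller ring may swap places between starts
- small_flask: the smaller round flask, same shape and materials: ball 56 mm in diameter, 112 mm high in all, origin at the lowest point of its ball, standing in a 60 mm cork ring of its own. To be left alone
- shaker: grey box-shaped touch-start shaker, fixed on the bench, 140 mm (its x) by 160 mm (its y), top 50 mm above the bench; origin at the centre of its underside. On its middle stands the sprung ring cradle on three pins
- cradle_ring (a point): centre of the cradle's steel ring, which moves with it: ring of 10 mm round bar, hole 56 mm across, 76 mm outside, level. At rest the point is 85 mm above the bench, pressed to the stop 65 mm. Seated in the ring, the larger flask's origin lies 8 to 10 mm below this point, on the same vertical axis
- cradle (a joint): how far the cradle is pressed down, m: 0 at rest (up), 0.020 at its stop. The load needed is 6 N to start it and 12 N to reach the stop, then it is rigid; the flask's weight (2 to 4 N) does not move it; it springs up when let go. The shaker runs from 0.014 on
- dish: bystander: square wooden dish with silver clippings, 75 mm wide, 26 mm high, loose; origin under its centre
- dish2: bystander: square wooden dish, 85 mm wide, on the 30 mm high soldering block at the left; loose
- jar: bystander: glass jar with steel lid, 60 mm wide, 60 mm high, loose
- pliers: bystander: small pliers lying on the bench, 120 mm long, 13 mm high, jaws to its +x; loose
- file: bystander: flat file with wooden handle lying on the bench, 215 mm long, 22 mm high, blade to its +x; loose
- ring_block: bystander: wooden block with three silver rings, 90 by 45 mm, 40 mm high with the rings; loose
Mind the look-alikes: they are no part of the job. Leave any purple or yellow look-alike of the cork_ring alone.

How it is judged:
By the outcome, as a careful person would: the job done as asked, in the order asked, and still so for the second after the job is handed in, while the arm keeps its last pose, push and grip.
It also fails if it takes over 42 s, if anything falls off the work surface, if the arm or the gripper's body presses on something with over 40 N, if the wrist force passes 120 N, or if a joint passes its speed limit or range.

## Working session

There is one attempt and no reset: what is moved stays moved. The work goes in short steps, each a Python script; the robot and the scene stay as the last script left them, time stands still between calls to the robot, and variables do not carry over. Pictures are saved under pics/ and viewed, about 8 in all and at most 12, crops included, and the job is handed in when it is done.

```bash
ls; mkdir -p pics; python3 - <<'E'
from plant import r, vision, models, telemetry
import cv2, numpy as np
ims=[]
for c in ("scene","top"):
    im=vision.snapshot(c); cv2.imwrite(f"pics/{c}1.png",im[:,:,::-1])
    for t in ("flask","cork_ring","small_flask","shaker","cradle_ring"):
        print(c,t,[(np.round(d["at"],3).tolist(),round(d["score"],2)) for d in models.mark_of(t,c)])
    k=vision.get_calibration(c); print({a:np.round(b,3).tolist() for a,b in k.items()})
print(telemetry.current_t(), telemetry.current_tool_rot())
E
```

```text
pics
scene flask [([0.571, 0.308, 0.01], 0.72)]
scene cork_ring [([0.563, 0.306, 0.003], 0.93), ([0.703, 0.295, -0.001], 0.64), ([0.44, 0.307, 0.003], 0.62)]
scene small_flask [([0.587, 0.085, 0.007], 0.87)]
scene shaker [([0.577, -0.16, -0.003], 0.89), ([0.574, -0.155, 0.08], 0.24)]
scene cradle_ring [([0.412, 0.218, 0.001], 0.71), ([0.576, -0.152, 0.087], 0.56)]
{'fx': 413.207, 'fy': 413.207, 'cx': 250.898, 'cy': 195.585, 'position': [1.136, 0.632, 0.582], 'orientation': [-0.192, 0.372, 0.802, -0.425]}
top flask [([0.568, 0.305, 0.011], 0.81)]
top cork_ring [([0.705, 0.293, 0.004], 0.75), ([0.447, 0.309, -0.0], 0.63), ([0.572, 0.311, -0.001], 0.52)]
top small_flask [([0.718, -0.122, 0.0], 0.63), ([0.59, 0.083, 0.011], 0.56)]
top shaker [([0.716, 0.168, 0.002], 0.72), ([0.575, -0.155, 0.002], 0.71)]
top cradle_ring [([0.578, -0.156, 0.084], 0.66)]
{'fx': 356.249, 'fy': 356.249, 'cx': 253.268, 'cy': 195.713, 'position': [0.387, 0.123, 0.96], 'orientation': [-0.085, 0.754, -0.648, 0.069]}
0.6 [ 2.93189571e-05  8.25053809e-01 -5.65054167e-01  1.09278277e-05]
```

View pics/scene1.png

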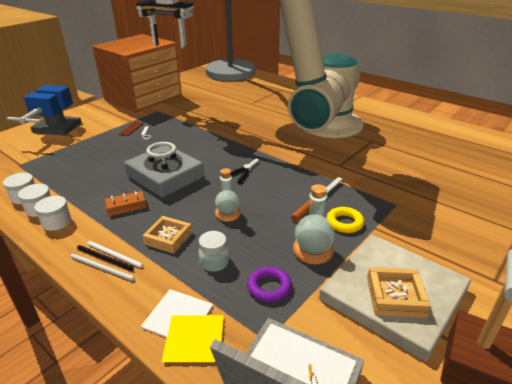

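View pics/top1.png

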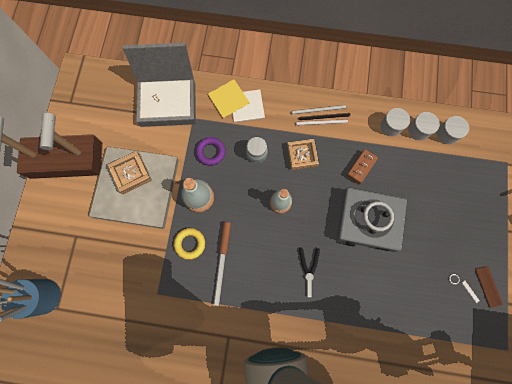

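The large flask could be confused with these:
- The small flask: scene (228,203), top (281,201).
- The jar: scene (213,250).

For its cork ring, the look-alikes are the purple ring at scene (270,285) and the yellow ring at (345,220). I choose the large flask at scene (314,235), top (197,195). I'll take a wrist view over the cradle on the way, then a close view of the flask.

```bash
python3 - <<'E'
from plant import r, vision, models, telemetry
import cv2, numpy as np
q=[0,1,0,0]
for n,p,ts in (("cradle",[0.576,-0.156,0.30],("cradle_ring","shaker")),("flask",[0.55,0.307,0.33],("flask","cork_ring"))):
    r.move_to(p,q)
    k=vision.get_calibration("wrist"); im=vision.snapshot("wrist"); cv2.imwrite(f"pics/w_{n}.png",im[:,:,::-1])
    print({a:np.round(b,4).tolist() for a,b in k.items()}, telemetry.current_ee_pos())
    for t in ts:
        print(t,[(np.round(d["at"],4).tolist(),round(d["score"],2)) for d in models.mark_of(t,"wrist")])
print(telemetry.current_t(), telemetry.current_joints(), telemetry.current_wrist_force())
a,b=cv2.imread("pics/w_cradle.png"),cv2.imread("pics/w_flask.png")
cv2.imwrite("pics/w_both.png",cv2.resize(np.vstack([a,b]),None,fx=.78,fy=.78))
E
```

```text
{'fx': 297.3186, 'fy': 297.3186, 'cx': 251.5363, 'cy': 191.4319, 'position': [0.577, -0.0867, 0.4545], 'orientation': [0.123, 0.9924, -0.0003, 0.0004]} [ 0.57564511 -0.15707617  0.29980612]
cradle_ring []
shaker [([0.5714, -0.1558, 0.0025], 0.7)]
{'fx': 297.3186, 'fy': 297.3186, 'cx': 251.5363, 'cy': 191.4319, 'position': [0.5517, 0.3762, 0.4845], 'orientation': [0.1232, 0.9924, -0.0003, 0.0007]} [0.55056999 0.30575452 0.329878  ]
flask [([0.5728, 0.3123, 0.0086], 0.56)]
cork_ring [([0.7098, 0.3001, -0.0016], 0.78), ([0.444, 0.3081, 0.0011], 0.68)]
4.5333 [ 3.96832247e-01  3.27076377e-01  1.19034378e+00 -2.96335357e-04
  1.62428583e+00  3.98627858e-01] [0.13679575 0.15066845 0.22417608]
```

View pics/w_cradle.png

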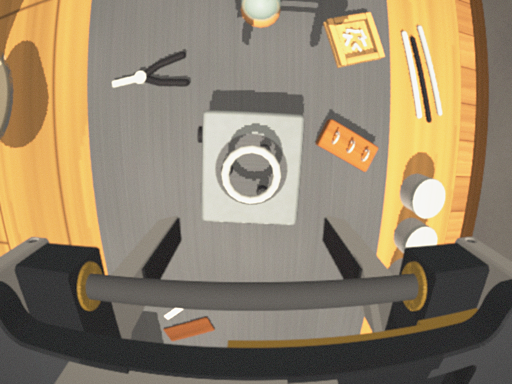

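View pics/w_flask.png

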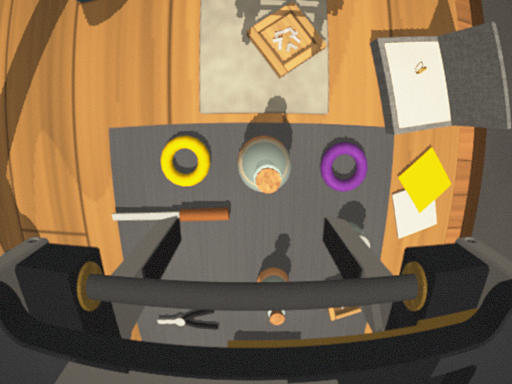

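The cradle view shows the ring centred near (251,174). The flask view shows the large flask, with its stopper top near (267,180) and its ball near (264,164) in an orange cork ring. The yellow ring at (185,160) and purple ring at (344,166) are clear of it. Next I'll segment both and project them with the fisheye model.

```bash
cat > h.py <<'E'
import numpy as np
from scipy.spatial.transform import Rotation as R
def ray(k,u,v):
    d=np.array([u-k["cx"],v-k["cy"]]); n=np.hypot(*d); th=n/k["fx"]
    c=np.r_[np.sin(th)*d/max(n,1e-9),np.cos(th)]
    w,x,y,z=k["orientation"]; return R.from_quat([x,y,z,w]).apply(c)
def at_z(k,u,v,z):
    d=ray(k,u,v); p=np.array(k["position"]); return p+d*(z-p[2])/d[2]
E
python3 - <<'E'
import cv2, numpy as np
from h import *
K=dict(fx=297.3186,cx=251.5363,cy=191.4319)
kc=dict(K,position=[0.577,-0.0867,0.4545],orientation=[0.123,0.9924,-0.0003,0.0004])
kf=dict(K,position=[0.5517,0.3762,0.4845],orientation=[0.1232,0.9924,-0.0003,0.0007])
a=cv2.imread("pics/w_cradle.png"); g=cv2.cvtColor(a,6)
m=np.zeros_like(g); m[135:212,212:292]=(g[135:212,212:292]>205)*255
cs,_=cv2.findContours(m,0,1); c=max(cs,key=cv2.contourArea)
pts=np.array([at_z(kc,u,v,0.085)[:2] for u,v in c[:,0].astype(float)])
(cx,cy),rad=cv2.minEnclosingCircle((pts*1000).astype(np.float32)); e=cv2.fitEllipse((pts*1000).astype(np.float32))
print("ring",cx,cy,rad,e)
b=cv2.imread("pics/w_flask.png"); h=cv2.cvtColor(b,cv2.COLOR_BGR2HSV)
m2=np.zeros_like(g); s=h[160:200,248:290]; m2[160:200,248:290]=((s[...,1]>110)&(s[...,0]<20))*255
cs,_=cv2.findContours(m2,0,1); c2=max(cs,key=cv2.contourArea)
pts=np.array([at_z(kf,u,v,0.158)[:2] for u,v in c2[:,0].astype(float)])*1000
print("stopper",pts.mean(0),pts.min(0),pts.max(0),cv2.fitEllipse(pts.astype(np.float32)))
cv2.drawContours(a,[c],-1,(0,0,255),1);cv2.drawContours(b,[c2],-1,(255,0,0),1)
cv2.imwrite("pics/seg.png",cv2.resize(np.hstack([a[120:230,195:310],b[125:235,205:320]]),None,fx=3.4,fy=3.4,interpolation=0))
E
```

```text
ring 576.1493530273438 -158.33482360839844 37.63078689575195 ((576.2105712890625, -158.28546142578125), (73.21180725097656, 73.73551177978516), 81.40416717529297)
stopper [571.02207119 306.8054503 ] [557.1484705  293.18185187] [584.24031032 320.77194825] ((570.44140625, 306.601806640625), (26.42936897277832, 28.10824966430664), 28.0030574798584)
```

View pics/seg.png

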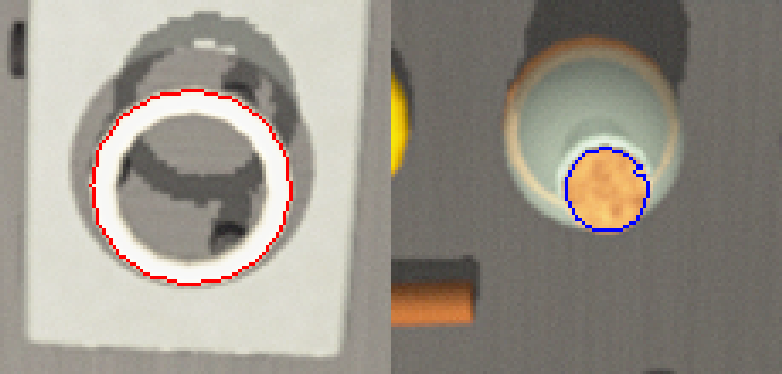

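```bash
python3 - <<'E'
from plant import r, gripper_to, vision, telemetry as t
import numpy as np, cv2
F=np.array([0.5707,0.3067]); q=[0,1,0,0]
r.move_to([*F,0.22],q)
print(t.current_ee_pos())
print(r.move_l([*F,0.122],vel=0.08,guard=6), t.current_ee_pos(), t.current_wrist_force())
gripper_to(0.022,5); print(t.current_opening(),t.current_wrist_force())
gripper_to(0.02,18); r.hold(.2); f0=t.current_wrist_force(); print(t.current_opening(),f0,t.current_torque())
print(r.move_l([*F,0.150],vel=0.05), t.current_ee_pos()); r.hold(.3)
print(t.current_opening(),t.current_wrist_force()-f0, t.current_wrist_force(), t.current_torque(), t.current_t())
vision.snapshot("scene"); im=vision.snapshot("scene"); cv2.imwrite("pics/lift.png",cv2.resize(im[100:300,180:420,::-1],None,fx=2.5,fy=2.5))
E
```

```text
[0.57118252 0.30649343 0.22046116]
False [0.57113927 0.30688567 0.12267438] [0.64044897 1.27012132 0.2564103 ]
0.03374015274356208 [-0.45700045  0.14144951  0.15423932]
0.03302331521950896 [-0.4134177   0.61298252  0.57380734] [-0.02882556  0.09596463 -0.00106485]
False [0.57059064 0.30664875 0.14999188]
0.03279705408233224 [ 0.82535416 -0.39945679 -3.40831939] [ 0.41193646  0.21352573 -2.83451204] [-0.02117128 -0.04340688  0.02035955] 8.8167
```

View pics/lift.png

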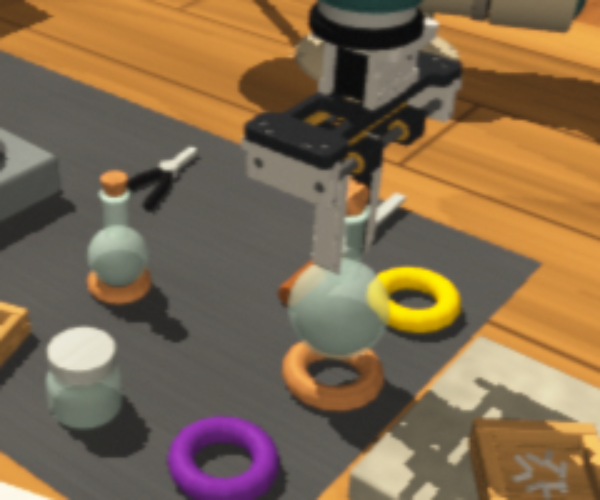

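The lift view shows the flask off its cork ring at (333,375), hanging upright. The measured opening is 33 mm, though, and the neck is 28 mm, so the pads may be on the lip. I'll check that with a wrist view before carrying it.

```bash
python3 - <<'E'
from plant import r, vision, telemetry as t, models
import cv2, numpy as np
im=vision.snapshot("wrist"); a=cv2.resize(im[130:330,150:350,::-1],None,fx=2,fy=2,interpolation=2)
s=vision.snapshot("scene"); b=cv2.resize(s[150:250,270:370,::-1],None,fx=4,fy=4,interpolation=2)
cv2.imwrite("pics/grip.png",np.hstack([a,b]))
print([(d["at"],d["score"]) for d in models.mark_of("flask","scene")],t.current_opening(),t.current_ee_pos())
E
```

```text
[([0.5698, 0.3078, 0.0365], 0.59), ([0.5748, -0.1552, 0.0839], 0.24)] 0.032747622769951315 [0.57069568 0.30671731 0.14993636]
```

View pics/grip.png

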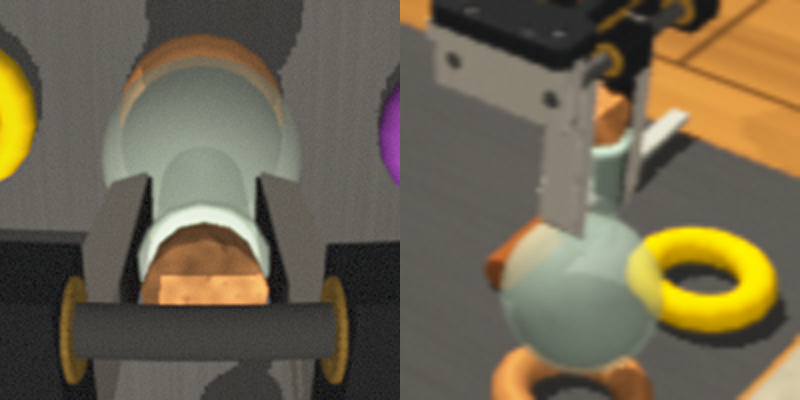

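The wrist crop shows the pale lip at (203,235) spanning the full gap between the pads, so the pads are bearing on the lip. I'll set the flask back in its ring and regrip about 8 mm lower on the neck.

```bash
python3 - <<'E'
from plant import r, gripper_to, vision, telemetry as t
import numpy as np, cv2
F=np.array([0.5707,0.3067])
print(r.move_l([*F,0.1225],vel=0.05,guard=6), t.current_ee_pos(), t.current_wrist_force())
gripper_to(0.06,5); r.hold(.2); print(t.current_opening())
print(r.move_l([*F,0.1135],vel=0.04,guard=5), t.current_ee_pos(), t.current_wrist_force())
gripper_to(0.022,5); print(t.current_opening())
gripper_to(0.02,18); r.hold(.2); print(t.current_opening(),t.current_wrist_force(),t.current_torque(),t.current_t())
im=vision.snapshot("wrist"); cv2.imwrite("pics/grip2.png",cv2.resize(im[130:330,150:350,::-1],None,fx=2,fy=2,interpolation=2))
E
```

```text
True [0.57046807 0.30695615 0.12177372] [1.04974193 1.80646855 3.14684104]
0.0601098628557655
False [0.57044933 0.30659452 0.11291556] [-0.31265524 -0.3156238   0.44119403]
0.0334397838936144
0.032868411376436486 [ 0.3571972  -0.21003372  1.34036136] [-0.04112835 -0.13158907  0.03067671] 11.725
```

View pics/grip2.png

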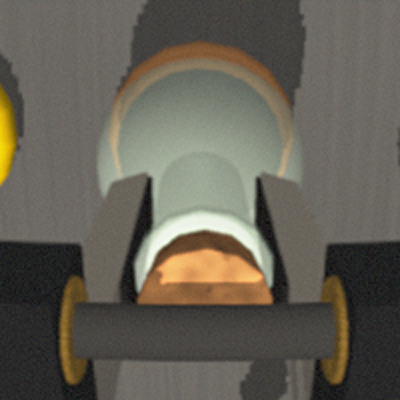

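Even 8 mm lower the opening is still 33 mm. The straight finger faces reach up to the 34 mm lip, so a vertical grasp always bears on the lip. I'll release and grasp with the gripper tilted about 45°, so the fingers pass beside the lip and the pads meet the 28 mm neck.

```bash
cat >> h.py <<'E'
th=np.radians(45); s,c=np.sin(th),np.cos(th)
M=np.array([[0,-1,0],[-c,0,-s],[s,0,-c]]).T   # columns x,y,z of the tool
x_,y_,z_,w_=R.from_matrix(M).as_quat(); Q=[w_,x_,y_,z_]; Z=M[:,2]
GH=0.103
def tcp(xy,zo,back=0.): return np.array([xy[0],xy[1],zo+GH])-(0.006+back)*Z
F=np.array([0.5707,0.3067]); C=np.array([0.5762,-0.1583])
E
python3 - <<'E'
from plant import r, gripper_to, vision, inverse_kinematics as ik, telemetry as t
import numpy as np, cv2
from h import *
for p in (tcp(F,.008,.1),tcp(F,.008),tcp(F,.16),tcp((F+C)/2,.16),tcp(C,.16),tcp(C,.05)): 
    j=ik(p,Q); print(None if j is None else np.round(j,2))
gripper_to(0.07,5); e=t.current_ee_pos()
r.move_l([e[0],e[1],0.215],vel=0.12)
r.move_to(tcp(F,.008,.11),Q); print(t.current_ee_pos()-tcp(F,.008,.11))
print(r.move_l(tcp(F,.008),vel=0.08,guard=6), t.current_ee_pos()-tcp(F,.008), t.current_wrist_force())
gripper_to(0.02,5); print(t.current_opening())
gripper_to(0.02,17); r.hold(.2); print(t.current_opening(),t.current_wrist_force(),t.current_torque(),t.current_t())
im=vision.snapshot("wrist");sc=vision.snapshot("scene")
cv2.imwrite("pics/grip3.png",np.hstack([cv2.resize(im[130:330,150:350,::-1],(400,400)),cv2.resize(sc[130:290,240:400,::-1],(400,400))]))
E
```

```text
None
None
None
[ 0.02 -0.06  2.09 -0.03  0.33  1.61]
[-0.67 -0.01  2.04  0.85  0.62  0.32]
[-0.67  0.15  2.22  1.36  0.46 -0.27]Traceback (most recent call last):
  File "<stdin>", line 8, in <module>
plant.PlanningError: the arm cannot take that pose within its joint ranges
```

```bash
cat > h2.py <<'E'
import numpy as np
from scipy.spatial.transform import Rotation as R
F=np.array([0.5707,0.3067]); C=np.array([0.5762,-0.1583]); GH=0.103
th=np.radians(42); s,c=np.sin(th),np.cos(th)
def pose(xy,zo,back=0.,az=None):
    az=np.arctan2(xy[1],xy[0]) if az is None else az
    M=R.from_euler("z",az).as_matrix()@np.array([[0,-1,0],[-c,0,-s],[s,0,-c]]).T
    x,y,z,w=R.from_matrix(M).as_quat()
    return np.array([xy[0],xy[1],zo+GH])-(0.006+back)*M[:,2], [w,x,y,z]
E
cat > g.py <<'E'
from plant import r, gripper_to, vision, inverse_kinematics as ik, telemetry as t
import numpy as np, cv2
from h2 import *
js=[ik(*p) for p in (pose(F,.008,.11),pose(F,.008),pose(F,.16),pose((F+C)/2,.16),pose(C,.16),pose(C,.05))]
for j in js: print(None if j is None else np.round(j,2))
assert all(j is not None for j in js)
r.move_to(*pose(F,.008,.11)); P=pose(F,.008)[0]
print(r.move_l(P,vel=0.08,guard=6), t.current_ee_pos()-P, t.current_wrist_force())
gripper_to(0.02,5); print(t.current_opening())
gripper_to(0.02,17); r.hold(.2); print(t.current_opening(),t.current_wrist_force(),t.current_torque(),t.current_t())
im=vision.snapshot("wrist");sc=vision.snapshot("scene")
cv2.imwrite("pics/grip3.png",np.hstack([cv2.resize(im[130:330,150:350,::-1],(400,400)),cv2.resize(sc[130:290,240:400,::-1],(400,400))]))
E
python3 g.py
```

```text
[0.28 0.02 2.18 0.59 0.26 0.84]
[ 0.32  0.26  2.17  1.67  0.12 -0.23]
[0.32 0.05 1.94 0.28 0.44 1.19]
[-0.08 -0.06  2.05  0.33  0.45  1.11]
[-0.47 -0.03  2.02  0.31  0.45  1.14]
[-0.47  0.12  2.2   0.97  0.16  0.46]
False [ 1.23676694e-04  2.51950707e-05 -1.38811689e-04] [ 0.12914385 -0.30214343  0.05909205]
0.027692710578299237
0.027360358056524026 [-1.41775478  1.9056817   1.89220231] [0.2047465  0.30861901 0.20088255] 17.2333
```

View pics/grip3.png

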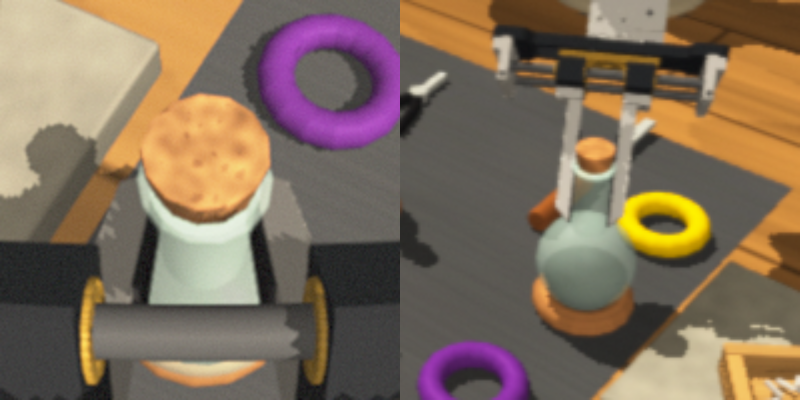

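The pads are now on the neck: the opening is 27.4 mm and the fingers pass beside the lip, with the flask upright in its ring at (585,260). Before moving on I'll check the joint paths, because joint 5 is near its lower limit.

```bash
python3 - <<'E'
from plant import r, inverse_kinematics as ik, telemetry as t
from h2 import *
print(np.round(t.current_joints(),2))
def show(*p):
    j=ik(*p); return None if j is None else np.round(j,2).tolist()
for z in (.012,.02,.03,.05,.08,.12,.16): print("F",z,show(*pose(F,z)))
a0=np.arctan2(C[1],C[0])
for da in (-.4,-.2,0,.2,.4):
    for z in (.16,.1,.075,.055,.050): print(da,z,show(*pose(C,z,az=a0+da)))
E
```

```text
[ 0.32  0.26  2.17  1.67  0.12 -0.23]
F 0.012 [0.32, 0.26, 2.16, 1.57, 0.12, -0.13]
F 0.02 [0.32, 0.24, 2.15, 1.36, 0.12, 0.08]
F 0.03 [0.32, 0.22, 2.14, 1.13, 0.13, 0.31]
F 0.05 [0.32, 0.19, 2.11, 0.8, 0.16, 0.65]
F 0.08 [0.32, 0.15, 2.07, 0.53, 0.23, 0.93]
F 0.12 [0.32, 0.1, 2.0, 0.36, 0.34, 1.1]
F 0.16 [0.32, 0.05, 1.94, 0.28, 0.44, 1.19]
-0.4 0.16 [-0.19, 0.02, 1.97, -0.61, 0.56, 2.47]
-0.4 0.1 None
-0.4 0.075 None
-0.4 0.055 None
-0.4 0.05 None
-0.2 0.16 [-0.32, -0.01, 2.01, -0.23, 0.43, 1.89]
-0.2 0.1 [-0.32, 0.06, 2.11, -0.37, 0.26, 2.04]
-0.2 0.075 [-0.32, 0.09, 2.15, -0.52, 0.19, 2.19]
-0.2 0.055 [-0.32, 0.13, 2.18, -0.73, 0.14, 2.41]
-0.2 0.05 [-0.32, 0.13, 2.19, -0.81, 0.13, 2.49]
0 0.16 [-0.47, -0.03, 2.02, 0.31, 0.45, 1.14]
0 0.1 [-0.47, 0.04, 2.12, 0.5, 0.28, 0.94]
0 0.075 [-0.47, 0.08, 2.16, 0.66, 0.22, 0.77]
0 0.055 [-0.47, 0.11, 2.2, 0.89, 0.17, 0.53]
0 0.05 [-0.47, 0.12, 2.2, 0.97, 0.16, 0.46]
0.2 0.16 [-0.6, -0.01, 2.01, 0.66, 0.59, 0.59]
0.2 0.1 [-0.6, 0.06, 2.11, 0.86, 0.46, 0.35]
0.2 0.075 [-0.6, 0.09, 2.15, 0.99, 0.42, 0.21]
0.2 0.055 [-0.6, 0.13, 2.18, 1.12, 0.39, 0.07]
0.2 0.05 [-0.6, 0.13, 2.19, 1.16, 0.38, 0.03]
0.4 0.16 [-0.71, 0.02, 1.97, 0.79, 0.78, 0.26]
0.4 0.1 [-0.71, 0.09, 2.07, 0.93, 0.67, 0.06]
0.4 0.075 [-0.71, 0.13, 2.11, 1.02, 0.63, -0.04]
0.4 0.055 [-0.71, 0.16, 2.14, 1.09, 0.6, -0.13]
0.4 0.05 [-0.71, 0.17, 2.14, 1.11, 0.59, -0.15]
```

```bash
python3 - <<'E'
from plant import r, vision, models, telemetry as t
import cv2
from h2 import *
az=np.arctan2(C[1],C[0])+.2
r.move_l(pose(F,.16)[0],vel=0.07); r.hold(.1); print(t.current_opening(),t.current_wrist_force())
p,q=pose(C,.16,az=az); r.move_l(p,rot=q,vel=0.15)
p,q=pose(C,.10,az=az); r.move_l(p,vel=0.08); r.hold(.2)
print(t.current_ee_pos()-p,t.current_wrist_force(),t.current_torque(),t.current_opening(),t.current_t())
for c in ("top","scene"):
    s=vision.snapshot(c)
    for n in ("flask","cradle_ring"): print(c,n,[(np.round(d["at"],3).tolist(),round(d["score"],2)) for d in models.mark_of(n,c)])
t_=vision.snapshot("top")
cv2.imwrite("pics/over.png",np.hstack([cv2.resize(s[80:220,90:230,::-1],(400,400)),cv2.resize(t_[130:270,310:450,::-1],(400,400))]))
E
```

```text
0.027840278260073584 [ 0.59955896  1.0899939  -3.23539154]
[ 0.0002913  -0.00020923  0.00071301] [ 0.07054954 -0.91135631 -2.20507982] [ 0.15856696  0.64250302 -0.02760007] 0.02764687344423685 25.0417
top flask [([0.575, -0.16, 0.103], 0.74)]
top cradle_ring [([0.733, 0.041, 0.002], 0.73), ([0.577, -0.158, 0.083], 0.52)]
scene flask [([0.576, -0.157, 0.104], 0.73)]
scene cradle_ring [([0.575, -0.157, 0.087], 0.63)]
```

View pics/over.png

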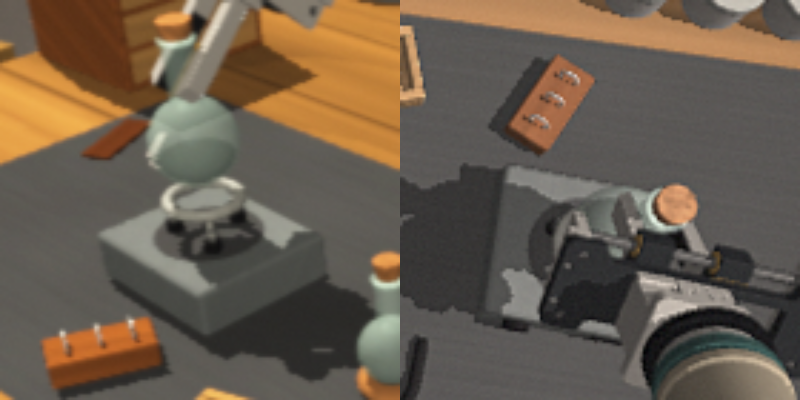

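The over-cradle view shows the ball centred above the ring, at (193,140) against (203,198), with both flask and cradle_ring marks within 2–3 mm. The neck leans left in the image, so I'll check numerically whether that's only perspective.

```bash
python3 - <<'E'
from plant import vision
import numpy as np
from scipy.spatial.transform import Rotation as R
for n,(u0,v0) in (("scene",(90,80)),("top",(310,130))):
    k=vision.get_calibration(n); w,x,y,z=k["orientation"]; Rm=R.from_quat([x,y,z,w])
    for zz in (.14,.25):
        d=Rm.inv().apply(np.array([.5762,-.1583,zz])-k["position"])
        u,v=k["fx"]*d[0]/d[2]+k["cx"],k["fy"]*d[1]/d[2]+k["cy"]
        print(n,zz,"crop px",(u-u0)*400/140,(v-v0)*400/140)
E
```

```text
scene 0.14 crop px 190.8394583839819 141.9896654992844
scene 0.25 crop px 172.24996190802074 18.570168182802192
top 0.14 crop px 220.661784831817 233.02600412967942
top 0.25 crop px 276.52172042289 206.00684006538725
```

The flask is upright: the predicted stopper position (172,19) matches the picture. Now I'll seat it and press.

```bash
python3 - <<'E'
from plant import r, gripper_to, vision, models, telemetry as t
import cv2
from h2 import *
az=np.arctan2(C[1],C[0])+.2
gripper_to(0.02,20)
f0=t.current_wrist_force()
print(r.move_l(pose(C,.073,az=az)[0],vel=0.03,guard=4), t.current_ee_pos()-pose(C,.076,az=az)[0], t.current_wrist_force()-f0, t.current_t())
g=r.move_l(pose(C,.0545,az=az)[0],vel=0.025,guard=16)
r.hold(.2)
print(g, t.current_ee_pos()-pose(C,.056,az=az)[0], t.current_wrist_force()-f0,t.current_wrist_force(),t.current_torque(),t.current_opening(),t.current_t())
s=vision.snapshot("scene")
for n in ("flask","cradle_ring"): print(n,[(np.round(d["at"],3).tolist(),round(d["score"],2)) for d in models.mark_of(n,"scene")])
cv2.imwrite("pics/press.png",cv2.resize(s[60:260,60:320,::-1],(780,600)))
E
```

```text
True [-0.00026883  0.00062554 -0.00154036] [-1.37104072  1.36766602  5.53923535] 26.3917
False [ 0.00047716  0.00040145 -0.0006162 ] [-3.32327849  2.76795901 11.94587191] [-3.76584176  2.4434236   9.21054083] [ 0.30999766 -0.23694383  0.24134658] 0.027966722083992025 27.5
flask [([0.573, -0.155, 0.055], 0.7), ([0.41, 0.219, -0.001], 0.58)]
cradle_ring [([0.574, -0.158, 0.061], 0.72)]
```

View pics/press.png

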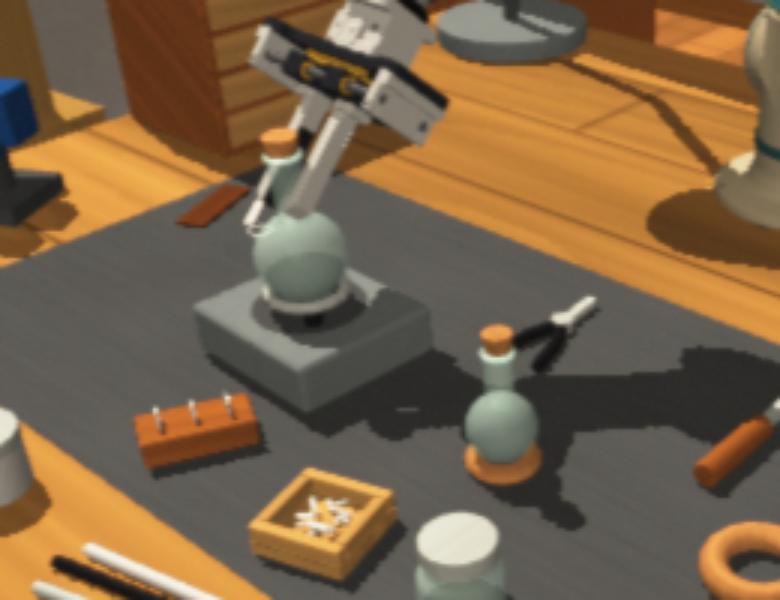

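The flask sits upright in the lowered ring. The load is about 12 N, which is right at the stop threshold, so I'll push in small steps until the stiffening shows the stop.

```bash
python3 - <<'E'
from plant import r, vision, models, telemetry as t
import cv2
from h2 import *
az=np.arctan2(C[1],C[0])+.2
W=2.8  # hanging flask, N
for z in (.0538,.0531,.0524,.0517,.0510,.0503,.0496):
    r.move_l(pose(C,z,az=az)[0],vel=0.02); r.hold(.15)
    f=np.mean([t.current_wrist_force() for _ in range(5)],0)
    print(z, np.round(t.current_ee_pos()-pose(C,0,az=az)[0],4), np.round(f,1), round(f[2]+W,1), t.current_opening(), round(t.current_t(),2))
    if f[2]+W>17 or np.hypot(f[0],f[1])>9: break
s=vision.snapshot("scene")
for n in ("flask","cradle_ring"): print(n,[(np.round(d["at"],3).tolist(),round(d["score"],2)) for d in models.mark_of(n,"scene")])
cv2.imwrite("pics/press2.png",cv2.resize(s[90:190,110:220,::-1],(660,600)))
E
```

```text
0.0538 [0.0008 0.0004 0.0553] [-4.7  2.3 12.4] 15.2 0.027716832058902102 28.05
0.0531 [0.0011 0.0004 0.0552] [-5.5  3.8 14.4] 17.2 0.027541491867159117 28.45
flask [([0.574, -0.155, 0.058], 0.71), ([0.59, 0.082, 0.008], 0.41)]
cradle_ring [([0.575, -0.155, 0.067], 0.48)]
```

View pics/press2.png

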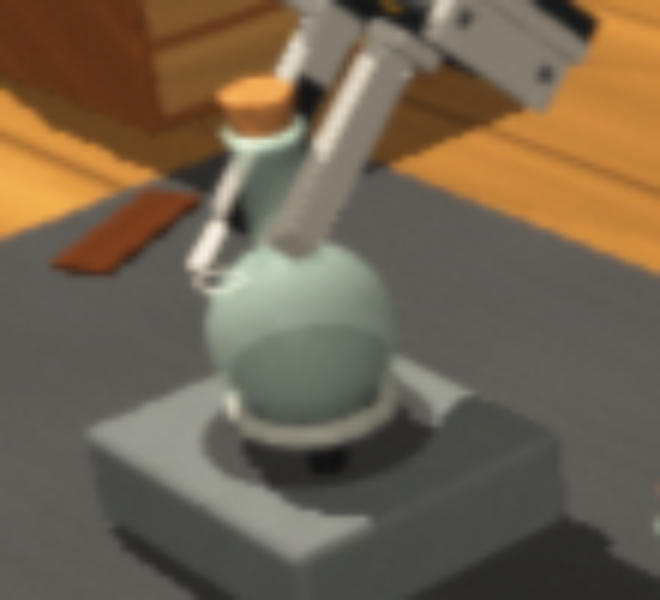

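The cradle is at its stop: the load rose from 15 to 17 N while the TCP moved only 0.1 mm. In the picture the flask stands upright in the ring, stopper at (258,85) and ball at (300,335). I'll check it holds steady, then hand in.

```bash
python3 - <<'E'
from plant import r, telemetry as t
import numpy as np
for _ in range(2):
    r.hold(.4); print(np.round(t.current_wrist_force(),1), np.round(t.current_ee_pos(),4), t.current_opening(), t.current_t())
r.sign_off()
E
```

```text
[-5.1  3.  14. ] [ 0.5733 -0.1576  0.1627] 0.027412212311609164 29.0
[-6.4  2.6 14.7] [ 0.5733 -0.1576  0.1627] 0.027369527982417655 29.4
the job is handed in; nothing more can be done
```

The larger flask is seated upright in the shaker's cradle, and I handed the job in at 29.4 s with the gripper still holding it down at the stop.

- **Grasp:** My first two grasps, straight down, closed on the lip: the opening read 33 mm against a 28 mm neck. After the first I had lifted the flask about 28 mm; I set it back in its cork ring and regripped lower, with the same result. I then gripped it with the tool tilted 42°, which put the pads on the neck (27.4 mm opening). Grip was 17 N for the carry and 20 N for the press.
- **Press:** The last steps raised the load from about 15 to 17 N while the tool moved only 0.1 mm, so the cradle is at its stop. About 14 to 15 N of that is the gripper's push, with a further 6 to 7 N sideways. Force, position and opening were steady over the last 0.8 s.
- **Position and tilt:** The estimated tilt from the picture is about 1°. The detector put the flask and cradle-ring heights at 55–58 mm and 61–67 mm across two pictures. That fits the pressed height within its 4 mm accuracy, but the cradle joint itself can't be read directly.
- **Other things on the bench:** The bystanders visible in the last wide scene picture looked unmoved. I did not measure them, and parts of the bench were outside that view.

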